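Build a riser stack to the height gauge

TASK

Take riser plates one at a time from the sloping rack and lay them flat on the plate that already lies on the gauge's pad, centred and lined up lengthwise with it, stopping when the top of the stack lies within the green band, neither below nor above the green. Leave the plates you do not need where they are in the rack, do not shift the band, and leave everything else as it stands.

Things in the scene. Friction and masses are not known exactly. Their poses are not given: they have to be found in the camera images.
- riser_0: bare aluminium riser plate, 64 (its x) x 44 (its y) x 18 (its z) mm, 0.09 to 0.18 kg, both faces alike with flush dark holes; origin at the middle of the plate. It already lies flat on the gauge's pad as the foot of the stack
- riser_1: bare aluminium riser plate, 64 (its x) x 44 (its y) x 18 (its z) mm, 0.09 to 0.18 kg, both faces alike with flush dark holes; origin at the middle of the plate. It lies in the sloping rack, its 64 mm length down the slope; its z axis is square to the slope, 30 degrees from vertical, leaning toward the rack's low edge; its x axis points up the slope
- riser_2: bare aluminium riser plate, 64 (its x) x 44 (its y) x 18 (its z) mm, 0.09 to 0.18 kg, both faces alike with flush dark holes; origin at the middle of the plate. It lies in the sloping rack, its 64 mm length down the slope; its z axis is square to the slope, 30 degrees from vertical, leaning toward the rack's low edge; its x axis points up the slope
- riser_3: bare aluminium riser plate, 64 (its x) x 44 (its y) x 18 (its z) mm, 0.09 to 0.18 kg, both faces alike with flush dark holes; origin at the middle of the plate. It lies in the sloping rack, its 64 mm length down the slope; its z axis is square to the slope, 30 degrees from vertical, leaning toward the rack's low edge; its x axis points up the slope
- rack: white sloping rack, fixed, 250 mm long (its x) and 110 mm deep (its y), holding three riser plates side by side 90 mm apart. Origin on the worktop under its middle. The sloping board rises at 30 degrees along its +y, which points about to the robot's left, turned a little each time, so the plates face somewhat to the robot's right; a lip 10 mm high stops the plates at the low edge; the plates' 44 mm sides are open to grip. Highest point about 65 mm
- gauge: height gauge, fixed: dark foot 150x100 mm, grey stacking pad 74x54 mm at its front, steel post 116 mm tall 84 mm behind the pad's middle (its +x). Origin on the worktop under the pad's middle; x is the pad's 74 mm length, along which the riser plates' 64 mm length goes
- pad (a point): middle of the top face of the grey stacking pad, 10 mm above the worktop; axes as the gauge's
- band_mid (a point): middle of the green band on the gauge. The green band is 24 mm tall and 90 mm wide, upright, facing the robot, 60 mm behind the pad's middle, with a red strip 6 mm tall above and below. Its sliding carriage is locked on the post (hidden stiff friction) at a different height each time, its middle 44 to 67 mm above the worktop; the green reaches 12 mm above and below this point
- marker_1: bystander: white marker pen with a red cap and butt, 139 mm long, lying; origin at the middle of its underside
- usb_stick: bystander: black USB stick, 54x18x8 mm, lying; origin at the middle of its underside
- dish_2: bystander: round pink culture dish, 62 mm across, 14 mm high; origin at the middle of its underside
- tweezers: bystander: steel tweezers, 121 mm long, lying; origin at the middle of its underside
- slide_box: bystander: blue and white slide box, 36x86x30 mm; origin at the middle of its underside
- tube_rack: bystander: orange rack of small tubes, 66x142x47 mm; origin at the middle of its underside
- pbs_bottle: bystander: clear bottle with a blue cap, 70 mm across, 141 mm high; origin at the middle of its underside
- flask_t25_0: bystander: flat culture flask with pink medium and blue cap, lying, 48x101x25 mm; origin at the middle of its underside
- flask_t25_1: bystander: flat culture flask with orange medium and blue cap, lying, 48x101x25 mm; origin at the middle of its underside
There are look-alikes about, which are no part of the job. What is shaped like the riser_3 but blue is not meant.

How it is judged (in metres and radians):
At the end, for the whole second after the job is handed in: The stack's top face lies within the green band (12 mm of its middle). Its plates are flat within 4.5 degrees, within 14 mm of the pad's middle, turned within 12 degrees of the pad's length. Plates not in the stack lie within 20 mm of their start. All at rest (horizontal distance between riser_0 and pad below 0.014 m and angle between the z axis of riser_0 and the z axis of gauge, either way round below 0.08 rad and angle between the x axis of riser_0 and the x axis of gauge, either way round below 0.22 rad and z of riser_0 in the frame of pad above 0.006 m and z of riser_0 in the frame of band_mid below 0.003 m and linear speed of riser_0 below 0.02 m/s and ((horizontal distance between riser_1 and pad below 0.014 m and angle between the z axis of riser_1 and the z axis of gauge, either way round below 0.08 rad and angle between the x axis of riser_1 and the x axis of gauge, either way round below 0.22 rad and z of riser_1 in the frame of pad above 0.006 m and z of riser_1 in the frame of band_mid below 0.003 m and linear speed of riser_1 below 0.02 m/s) or (distance of riser_1 from where it was at the start of the episode below 0.02 m and linear speed of riser_1 below 0.02 m/s)) and ((horizontal distance between riser_2 and pad below 0.014 m and angle between the z axis of riser_2 and the z axis of gauge, either way round below 0.08 rad and angle between the x axis of riser_2 and the x axis of gauge, either way round below 0.22 rad and z of riser_2 in the frame of pad above 0.006 m and z of riser_2 in the frame of band_mid below 0.003 m and linear speed of riser_2 below 0.02 m/s) or (distance of riser_2 from where it was at the start of the episode below 0.02 m and linear speed of riser_2 below 0.02 m/s)) and ((horizontal distance between riser_3 and pad below 0.014 m and angle between the z axis of riser_3 and the z axis of gauge, either way round below 0.08 rad and angle between the x axis of riser_3 and the x axis of gauge, either way round below 0.22 rad and z of riser_3 in the frame of pad above 0.006 m and z of riser_3 in the frame of band_mid below 0.003 m and linear speed of riser_3 below 0.02 m/s) or (distance of riser_3 from where it was at the start of the episode below 0.02 m and linear speed of riser_3 below 0.02 m/s)) and (((horizontal distance between riser_1 and pad below 0.014 m and angle between the z axis of riser_1 and the z axis of gauge, either way round below 0.08 rad and angle between the x axis of riser_1 and the x axis of gauge, either way round below 0.22 rad and z of riser_1 in the frame of pad above 0.006 m and z of riser_1 in the frame of band_mid below 0.003 m and linear speed of riser_1 below 0.02 m/s) and z of riser_1 in the frame of band_mid above -0.021 m) or ((horizontal distance between riser_2 and pad below 0.014 m and angle between the z axis of riser_2 and the z axis of gauge, either way round below 0.08 rad and angle between the x axis of riser_2 and the x axis of gauge, either way round below 0.22 rad and z of riser_2 in the frame of pad above 0.006 m and z of riser_2 in the frame of band_mid below 0.003 m and linear speed of riser_2 below 0.02 m/s) and z of riser_2 in the frame of band_mid above -0.021 m) or ((horizontal distance between riser_3 and pad below 0.014 m and angle between the z axis of riser_3 and the z axis of gauge, either way round below 0.08 rad and angle between the x axis of riser_3 and the x axis of gauge, either way round below 0.22 rad and z of riser_3 in the frame of pad above 0.006 m and z of riser_3 in the frame of band_mid below 0.003 m and linear speed of riser_3 below 0.02 m/s) and z of riser_3 in the frame of band_mid above -0.021 m))); the robot touches nothing.
It fails at once if the green band is pushed more than 4 mm up or down the post (distance of band_mid from where it was at the start of the episode above 0.004 m).
It fails at once if a bystander is shifted more than 30 mm (distance of any of marker_1, usb_stick, dish_2, tweezers, slide_box, tube_rack, pbs_bottle, flask_t25_0, flask_t25_1 from where it was at the start of the episode above 0.03 m).
It also fails if it takes over 54 s, if anything falls off the work surface, if the arm or the gripper's body presses on something with over 40 N, if the wrist force passes 120 N, or if a joint passes its speed limit or range.

ROBOT

A 7-joint arm with a two-finger parallel gripper is mounted at the origin on a cart in front of the work surface, level with it; the furniture and walls round the work are solid. World frame = base frame: x ahead of the robot, y to its left, z up, the work surface at z = 0. Lengths are in mm, angles in rad, forces in N, time in s.
With the tool pointing down it reaches from about 400 to 875 mm from the base axis. Payload 4.4 kg.
Tool frame: the origin (TCP) lies between the finger pads; the fingertips stand ctrl.tcp_to_tips ahead of it and the grasp point (between the pads) lies 8 mm behind it (ctrl.tcp_to_tips is the distance from the TCP to the fingertips, in mm); z points along the fingers, y is the direction in which the jaws open and shut (so a half turn about z gives the same grasp; the last joint's range is limited). The gripper opens to 85 mm and grips with 20 to 120 N. Pads are 22 mm wide; open, the fingers measure 114 mm over their backs; the gripper's body (76 mm by 85 mm) begins 54 mm behind the grasp point. The pads swing forward as they close: fully open they stand 13 mm farther back than shut.
Start: joints at [-0.066, 0.628, 0.038, 1.517, -0.027, 0.996, -0.02], TCP at [650.014, 0.027, 242.313] pointing down, gripper open.
Joint ranges: [-3.06, 3.06], [-0.37, 2.12], [-1.25, 1.32], [0.18, 2.47], [-1.1, 4.24], [0.23, 1.98], [-2.94, 2.94]. Speed limits (rad/s): [2.57, 2.57, 3.14, 3.14, 3.14, 3.14, 3.14].

INTERFACE

Orientations are given as [roll, pitch, yaw] about the fixed x, y, z axes, in that order (R = Rz(yaw) Ry(pitch) Rx(roll)).
In Python, from cell import ctrl gives the robot as it stands.
- The arm moves only by the tool send_rows, never from a script. Its argument "rows" is a list of rows, each an object of numbers: "x", "y", "z": the shift along the world's x, y, z in cm; "roll": the turn about the world's z in degrees; "claw": the closure, from 0 (fully open) to 1 (shut). A call has 1 to 5 rows; each row is the pose to reach, as a shift and turn from the pose commanded when the call began; what a row does not reach only later rows make up. A row lasts 1/12 s, in which the tool goes at most 41.7 mm and 7.16 degrees, less where a joint would pass 70% of its speed; a pose out of reach is approached as far as the arm can. A call with a gripper value outside its range is refused whole. The fingers move at their own pace and stop on an object; the grip force is fixed at half the most. Time passes only in rows, so rows that repeat a pose let the fingers close. It gives the time, the measured TCP pose, the force and the opening at its end, in the units of the state.
- ctrl.read_state(): the state, without advancing time (a new reading comes with each control period).
- ctrl.get_image(name): name is "scene" or "side" or "wrist"; returns (picture, depth): 400x640x3 uint8, blue, green, red; 400x640 float32, mm along the optical axis (not along the pixel's ray), 0 where there is no reading.
- ctrl.get_calibration(name): a dict with "intrinsics" (3x3 intrinsics, pixels), "T" (4x4, takes a point from camera to world coordinates). Camera axes: x right, y down, z forward; pixel columns grow to the right and rows downward; lengths in mm; the calibration is good to about 2 mm. A picture is of the moment at which its call begins: read the wrist's pose just before it. get_calibration takes no time and is no camera call; for the wrist camera it gives the pose at the moment of the call.
- ctrl.finish_job(): hands the job in, once; it reports no verdict.
Trained networks look in the newest picture that a camera, given by its name, has taken for a name from the list of things; names that differ only in an ending like _2 or _b are one class to them, and where a whole thing is asked for, a point or a joint stands for the part that bears it (a point fixed in the world has none). Each returns a list of dicts, best first, with "confidence" (0 to 1); they miss things now and then, are a little off and sometimes report something else, mostly with a low value. They report only what shows in the picture. A call takes as long as a camera call. They do not tell look-alikes from the thing itself.
- ctrl.recognise(camera, query): "uv" ([column, row] in pixels, amid what is visible of it).
- ctrl.regions_of(camera, query): "region" (400x640 bool, what is visible of it) and "uv" ([column, row] in pixels, amid what is visible of it).
- ctrl.place_of(camera, query): "uv" ([column, row] in pixels: a listed point, or the origin of a listed thing).
The state is a dict: "clock": time; "qpos": joint angles; "qd": joint speeds; "tau": joint torques, N m; "eef_pos": TCP position; "tool_rot": TCP orientation; "force": force on the tool from outside, world axes, zero at the start; "torque": the same for the moment, N m; "width": finger opening in mm.
Only numpy, scipy, OpenCV 4.12 (cv2) and the standard library are available. Lean on these libraries where they do the work, as an engineer would, in place of code of your own. Each camera call takes 0.05 s, during which the arm holds its last target. There are 200 camera calls.

## Working session

There is one attempt and no reset: what is moved stays moved. The work goes in short steps, Python scripts to look and compute and a tool call to move; the robot and the scene stay as the last step left them, time stands still between calls to the robot, and variables do not carry over. Pictures are saved under pics/ and viewed, on a budget of 10 in all, crops included, one or two more only if the job needs it, and the job is handed in when it is done.

Besides the shell and the picture viewer there is one more tool, called after "Call:" by a JSON object that holds its "api" and its "payload", one argument or row to a line. send_rows: Moves the arm, as the interface text tells. Its arguments: {"type":"object","properties":{"rows":{"type":"array"}},"required":["rows"]}

```bash
mkdir -p pics; ls
cat > h.py <<'E'
import numpy as np, cv2
from cell import ctrl
def look(cam,name=None):
    im,d=ctrl.get_image(cam); c=ctrl.get_calibration(cam)
    if name: cv2.imwrite('pics/'+name,im)
    return im,d,np.array(c['intrinsics']),np.array(c['T'])
def cloud(d,K,T):
    v,u=np.mgrid[:d.shape[0],:d.shape[1]]
    P=np.stack([(u-K[0,2])/K[0,0]*d,(v-K[1,2])/K[1,1]*d,d],-1)
    return P@T[:3,:3].T+T[:3,3]
E
python3 - <<'E'
from h import *
s=ctrl.read_state();print({k:np.round(v,3) for k,v in s.items()},ctrl.tcp_to_tips)
ims=[]
for c in('scene','side'):
    im,d,K,T=look(c,c+'0.png');P=cloud(d,K,T)
    print(c,T.round(2).tolist())
    for q in('riser_1','rack','gauge','pad','band_mid'):
        for r in ctrl.place_of(c,q):
            u,v=np.round(r['uv']).astype(int)
            print(q,r['uv'],round(r['confidence'],2),P[min(max(v,0),399),min(max(u,0),639)].round(0))
E
```

```text
pics
{'clock': np.float64(0.0), 'qpos': array([-0.066,  0.629,  0.038,  1.518, -0.027,  0.996, -0.02 ]), 'qd': array([-0.002, -0.001,  0.001,  0.001,  0.   , -0.001, -0.001]), 'tau': array([-1.0000e-03, -5.6341e+01,  1.2260e+00, -1.9345e+01,  1.1000e-02,
        1.1000e-02, -0.0000e+00]), 'eef_pos': array([6.49372e+02, 2.90000e-02, 2.41364e+02]), 'tool_rot': array([-3.14 ,  0.   ,  1.571]), 'force': array([ 0.34 , -0.401, -0.019]), 'torque': array([ 0.024, -0.058, -0.01 ]), 'width': np.float64(85.353)} 11.0
scene [[-0.79, -0.44, 0.43, -168.79], [-0.62, 0.56, -0.55, 1085.84], [-0.0, -0.7, -0.72, 1342.55], [0.0, 0.0, 0.0, 1.0]]
riser_1 [287.8, 259.4] 0.82 [521. 355.  17.]
riser_1 [225.6, 330.6] 0.7 [492. 680.  20.]
riser_1 [389.3, 177.7] 0.63 [ 456. -190.   31.]
riser_1 [335.1, 235.8] 0.62 [432. 207.  66.]
riser_1 [307.1, 207.7] 0.58 [589. 166.  69.]
riser_1 [321.4, 221.8] 0.47 [512. 182.  61.]
rack [318.6, 230.8] 0.89 [493. 218.  58.]
gauge [393.2, 183.7] 0.75 [ 433. -185.   16.]
pad [393.3, 180.7] 0.94 [ 434. -183.   33.]
band_mid [392.9, 180.9] 0.72 [ 434. -183.   33.]
band_mid [381.7, 168.5] 0.49 [ 524. -250.    5.]
band_mid [322.1, 181.3] 0.24 [668. -29.  12.]
side [[0.38, -0.73, 0.57, -635.33], [-0.93, -0.3, 0.23, -366.48], [-0.0, -0.62, -0.79, 1763.6], [0.0, 0.0, 0.0, 1.0]]
riser_1 [266.8, 205.2] 0.59 [523. 354.  15.]
riser_1 [202.4, 186.0] 0.56 [507. 685.  18.]
riser_1 [381.7, 254.0] 0.51 [ 464. -211.   26.]
riser_1 [292.9, 227.7] 0.49 [108.  16. 567.]
gauge [378.5, 263.0] 0.86 [ 423. -207.   15.]
gauge [356.2, 208.8] 0.37 [661. -27.   6.]
pad [380.7, 255.9] 0.65 [ 458. -209.   18.]
band_mid [275.4, 183.2] 0.65 [636. 365.  42.]
band_mid [382.3, 240.2] 0.61 [ 506. -193.   64.]
band_mid [293.3, 227.3] 0.38 [114.  19. 563.]
```

Run:
```python
import cv2,numpy as np
a=cv2.imread('pics/scene0.png')[120:340,190:490];b=cv2.imread('pics/side0.png')[150:330,170:470]
a=cv2.resize(a,(800,587),interpolation=cv2.INTER_CUBIC)
cv2.imwrite('pics/v1.png',a)
cv2.imwrite('pics/v2.png',cv2.resize(b,(800,480),interpolation=cv2.INTER_CUBIC))
```

```text
(no output)
```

View pics/v1.png

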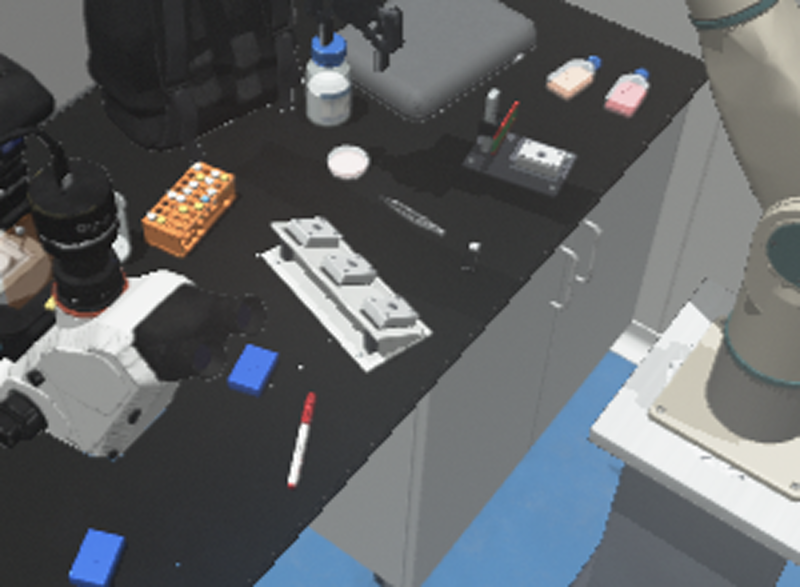

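View pics/v2.png

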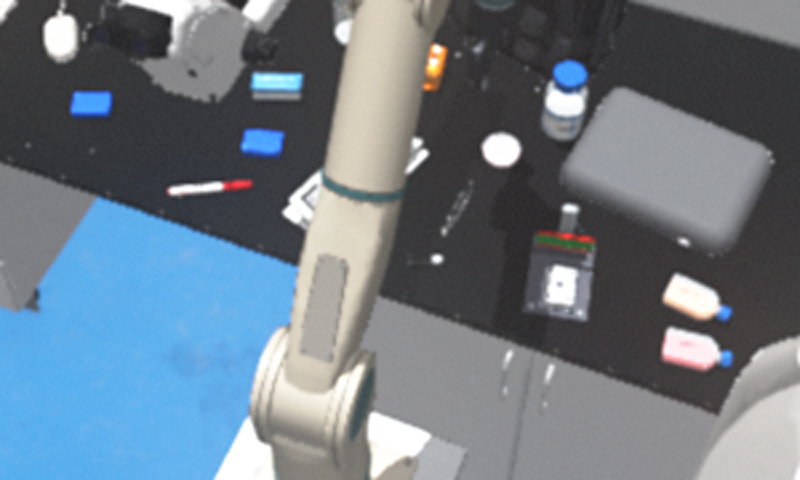

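The scene shows the rack (about px 318,231) with its three plates, the gauge (about 393,181) with its foot plate, and blue look-alikes at left. Next I'll look at the rack from near.

Call:
{"api": "send_rows", "payload": {
  "rows": [
    {"x": -3, "y": 3.2, "z": 2},
    {"x": -6, "y": 6.4, "z": 4},
    {"x": -9, "y": 9.6, "z": 6},
    {"x": -12, "y": 12.8, "z": 8},
    {"x": -14, "y": 15, "z": 8}
  ]
}}

```text
$.rows[0]: bad value
```

Call:
{"api": "send_rows", "payload": {
  "rows": [
    {"x": 0},
    {"x": 0}
  ]
}}

```text
$.rows[0]: bad value
```

Run:
```python
from h import *
im,d,K,T=look('wrist','w1.png');P=cloud(d,K,T)
np.savez('w1',im=im,P=P,K=K,T=T)
print(T.round(2).tolist(),ctrl.read_state()['eef_pos'])
for r in ctrl.regions_of('wrist','riser_1'):
    p=P[r['region']&(d>0)]; print(r['uv'],round(r['confidence'],2),len(p),np.median(p,0).round(0),p.min(0).round(),p.max(0).round())
```

```text
[[1.0, -0.0, -0.0, 650.33], [-0.0, -0.95, -0.32, 80.94], [0.0, 0.32, -0.95, 374.25], [0.0, 0.0, 0.0, 1.0]] [6.50023264e+02 1.73049992e-02 2.42339136e+02]
[186.0, 9.5] 0.93 1494 [527. 145.  41.] [497. 130.  24.] [547. 157.  51.]
[274.9, 27.2] 0.89 2887 [606. 134.  49.] [576. 107.  24.] [632. 153.  63.]
[151.9, 317.8] 0.57 379 [ 429. -186.   26.] [ 413. -203.   10.] [ 452. -179.   30.]
```

View pics/w1.png

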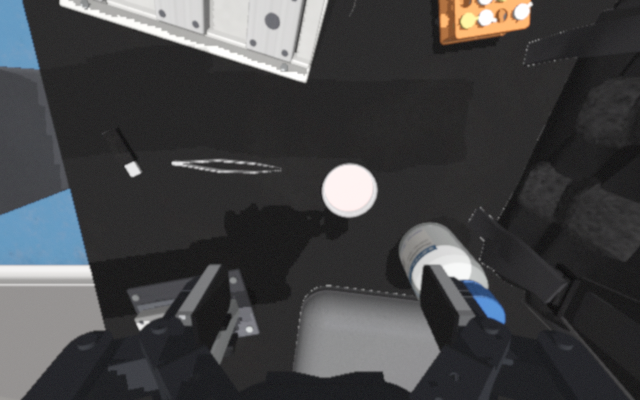

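The rack shows at top left of the wrist picture, and the fingers at the bottom. The rows need all five keys, so I resend.

Call:
{"api": "send_rows", "payload": {
  "rows": [
    {"x": -2.7, "y": 3, "z": 1, "roll": 0, "claw": 0},
    {"x": -5.4, "y": 6, "z": 2, "roll": 0, "claw": 0},
    {"x": -8, "y": 9, "z": 4, "roll": 0, "claw": 0},
    {"x": -10.6, "y": 12, "z": 6, "roll": 0, "claw": 0},
    {"x": -12.5, "y": 14, "z": 8, "roll": 0, "claw": 0}
  ]
}}

```text
clock: 1.12
eef_pos: [522.7, 142.0, 322.5]
tool_rot: [-3.14, -0.0, 1.572]
force: [0.8, 0.7, -0.1]
width: 85.5
```

Call:
{"api": "send_rows", "payload": {
  "rows": [
    {"x": 0, "y": 0, "z": 0, "roll": 0, "claw": 0},
    {"x": 0, "y": 0, "z": 0, "roll": 0, "claw": 0}
  ]
}}

```text
clock: 1.28
eef_pos: [524.8, 142.2, 324.1]
tool_rot: [3.138, -0.002, 1.575]
force: [-0.1, -0.0, -0.3]
width: 85.3
```

```bash
cat > fit.py <<'E'
from h import *
def rpy_yaw(): return np.degrees(ctrl.read_state()['tool_rot'])
def plates(name,q='riser_1'):
    im,d,K,T=look('wrist',name);P=cloud(d,K,T)
    out=[]
    for r in ctrl.regions_of('wrist',q):
        m=r['region']&(d>0); p=P[m]
        print(np.round(r['uv']),round(r['confidence'],2),len(p),np.median(p,0).round(1),p.min(0).round(),p.max(0).round(),im[r['region']].mean(0).round())
        out.append((r,p))
    return im,d,K,T,P,out
E
python3 - <<'E'
from fit import *
print(ctrl.read_state()['eef_pos'],ctrl.read_state()['clock'])
im,d,K,T,P,out=plates('w2.png')
np.savez('w2',im=im,P=P,K=K,T=T)
for r,p in out:
    # plane of the top face: RANSAC with 
    rng=np.random.default_rng(0);best=None
    for _ in range(300):
        a=p[rng.choice(len(p),3,False)];n=np.cross(a[1]-a[0],a[2]-a[0]);L=np.linalg.norm(n)
        if L<50: continue
        n/=L; n*=np.sign(n[2]); k=abs((p-a[0])@n)<1.5
        if best is None or k.sum()>best.sum(): best=k
    q=p[best];c=q.mean(0);_,_,V=np.linalg.svd(q-c,full_matrices=False);n=V[2]*np.sign(V[2,2])
    tilt=np.degrees(np.arccos(n[2]));az=np.degrees(np.arctan2(n[1],n[0]))
    up=-np.array([n[0],n[1],0]);up/=np.linalg.norm(up);ey=np.cross(n,np.cross(up,n));ex=ey/np.linalg.norm(ey);ey=np.cross(n,ex)
    uv=((q-c)@np.c_[ex,ey]).astype(np.float32);print('in',best.sum(),'tilt',tilt.round(1),'az',az.round(1),'c',c.round(1),'rect',cv2.minAreaRect(uv))
E
```

```text
[524.76761153 142.19229607 324.10424506] 1.2833
[388. 157.] 0.89 1824 [604.6 142.9  53.2] [577.  95.   3.] [634. 174.  67.] [175. 175. 176.]
[276. 361.] 0.87 1018 [ 448.2 -192.5   27.4] [ 406. -248.    5.] [514. 151. 386.] [183. 183. 183.]
[254. 112.] 0.85 1983 [440.8 193.   53.7] [411. 155.  26.] [468. 225.  67.] [189. 189. 190.]
[327.   0.] 0.61 47 [529.8 319.5   8. ] [524. 318.   0.] [541. 322.  19.] [105.  56.  35.]
[327. 135.] 0.59 1782 [527.4 167.1  54.1] [498. 129.  33.] [554. 197.  67.] [173. 174. 174.]
in 1382 tilt 29.7 az -107.3 c [604.5 137.6  51.6] rect ((-2.4718894958496094, -0.34917259216308594), (64.27438354492188, 43.965919494628906), 0.04430398717522621)
in 627 tilt 0.5 az 46.6 c [ 446.  -199.5   28. ] rect ((2.173105239868164, 3.30029296875), (42.109466552734375, 63.857242584228516), 58.17210006713867)
in 1545 tilt 29.6 az -106.2 c [438.8 188.1  51.8] rect ((-2.147125244140625, 0.216064453125), (43.53803253173828, 64.47737121582031), 89.04129791259766)
in 45 tilt 89.6 az -76.0 c [530.7 319.6   8.6] rect ((-1.6217060089111328, 1.1888484954833984), (21.526269912719727, 13.08912181854248), 35.693603515625)
in 1466 tilt 29.8 az -107.1 c [525.7 161.5  51.7] rect ((-2.445079803466797, -0.10217666625976562), (64.62220764160156, 43.64254379272461), 0.2120436280965805)
```

View pics/w2.png

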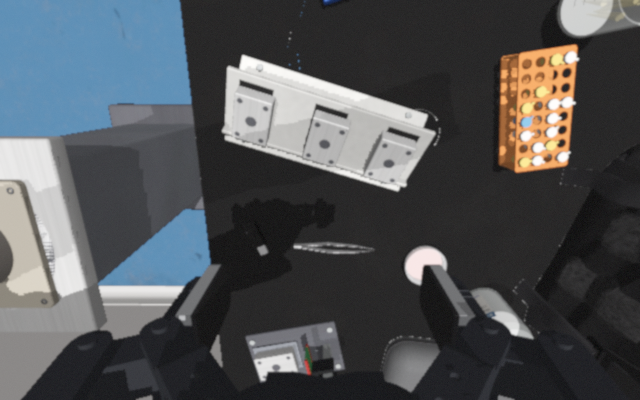

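The wrist picture shows the three plates clearly at about (254,112), (327,135) and (388,157). The fits give 64x44 mm and a 30° tilt, as they should. The foot plate's top is at z=28. Next I look at the gauge from the robot's side.

Call:
{"api": "send_rows", "payload": {
  "rows": [
    {"x": -1, "y": -3.2, "z": 0, "roll": 7, "claw": 0},
    {"x": -2, "y": -6.4, "z": 0, "roll": 14, "claw": 0},
    {"x": -3, "y": -9.6, "z": 0, "roll": 21, "claw": 0},
    {"x": -4, "y": -12.8, "z": 0, "roll": 28, "claw": 0},
    {"x": -5, "y": -16, "z": 0, "roll": 35, "claw": 0}
  ]
}}

```text
clock: 1.8
eef_pos: [474.3, -23.2, 321.2]
tool_rot: [-3.14, -0.001, 2.185]
force: [-0.1, -1.0, -0.3]
width: 85.3
```

Call:
{"api": "send_rows", "payload": {
  "rows": [
    {"x": -1, "y": -3.2, "z": 0, "roll": 7, "claw": 0},
    {"x": -2, "y": -6.4, "z": 0, "roll": 14, "claw": 0},
    {"x": -3, "y": -9.6, "z": 0, "roll": 21, "claw": 0},
    {"x": -4, "y": -12.8, "z": 0, "roll": 28, "claw": 0},
    {"x": -5, "y": -16, "z": 0, "roll": 35, "claw": 0}
  ]
}}

```text
clock: 2.22
eef_pos: [424.9, -179.7, 321.4]
tool_rot: [-3.141, -0.002, 2.763]
force: [0.3, 0.2, -0.2]
width: 85.0
```

Call:
{"api": "send_rows", "payload": {
  "rows": [
    {"x": 0, "y": 0, "z": 0, "roll": 7, "claw": 0},
    {"x": 0, "y": 0, "z": 0, "roll": 14, "claw": 0},
    {"x": 0, "y": 0, "z": 0, "roll": 14, "claw": 0},
    {"x": 0, "y": 0, "z": 0, "roll": 14, "claw": 0}
  ]
}}

```text
clock: 2.55
eef_pos: [425.7, -177.8, 321.5]
tool_rot: [3.141, -0.002, 2.999]
force: [0.0, -0.6, 0.1]
width: 85.4
```

Run:
```python
from fit import *
s=ctrl.read_state();print(s['eef_pos'],s['tool_rot'],s['qpos'].round(2),s['clock'])
im,d,K,T,P,out=plates('w3.png')
np.savez('w3',im=im,P=P,K=K,T=T)
for q in('pad','band_mid'):
    for r in ctrl.place_of('wrist',q):
        u,v=np.round(r['uv']).astype(int);print(q,r['uv'],r['confidence'],P[min(v,399),min(u,639)].round(1))
# riser_0 top
ok=(d>0)&(abs(P[...,2]-28)<3)&(np.hypot(P[...,0]-450,P[...,1]+200)<60)&(im.min(2)>90)
p=P[ok];print('r0',len(p),np.median(p[:,2]),cv2.minAreaRect(p[:,:2].astype(np.float32)))
h=cv2.cvtColor(im,cv2.COLOR_BGR2HSV)
near=(d>0)&(np.hypot(P[...,0]-500,P[...,1]+215)<80)
for n,m in(('green',(h[...,0]>40)&(h[...,0]<85)&(h[...,1]>90)),('red',((h[...,0]<8)|(h[...,0]>172))&(h[...,1]>110))):
    p=P[m&near];print(n,len(p),p.size and np.percentile(p,[1,10,50,90,99],0).round(1).tolist())
```

```text
[ 425.70131166 -177.82435385  321.5137489 ] [ 3.14131229e+00 -1.61718480e-03  2.99931967e+00] [ 0.45  0.27 -0.14  1.9   0.04  0.98  1.71] 2.55
[621. 126.] 0.96 1635 [436.  177.6  45.1] [410. 156.  26.] [466. 206.  59.] [199. 199. 200.]
[578. 252.] 0.93 1989 [602.1 139.4  51.1] [576. 107.  26.] [641. 180.  68.] [192. 192. 192.]
[308. 174.] 0.92 1625 [ 445.4 -203.1   28.3] [ 413. -231.   12.] [ 484. -176.   31.] [225. 225. 225.]
[601. 194.] 0.6 2268 [523.6 162.5  51.3] [497. 129.  26.] [561. 204.  68.] [197. 197. 197.]
pad [307.3, 172.2] 0.8 [ 443.2 -203.9   28.6]
band_mid [326.9, 226.6] 0.85 [ 505.  -186.4   74. ]
band_mid [580.0, 184.8] 0.58 [507.8 143.8  38.7]
band_mid [146.1, 174.8] 0.55 [ 417.8 -415.6   25.3]
r0 1579 28.358213417996183 ((448.1155700683594, -203.72824096679688), (63.86367416381836, 44.07400894165039), 12.40053939819336)
green 378 [[497.3, -232.9, 49.2], [498.9, -224.7, 51.6], [505.5, -189.0, 59.7], [512.9, -155.5, 67.5], [514.6, -148.5, 69.1]]
red 335 [[497.9, -246.8, -0.0], [500.9, -229.4, 42.6], [508.5, -193.4, 74.3], [516.1, -157.3, 75.7], [553.0, -147.4, 76.4]]
```

View pics/w3.png

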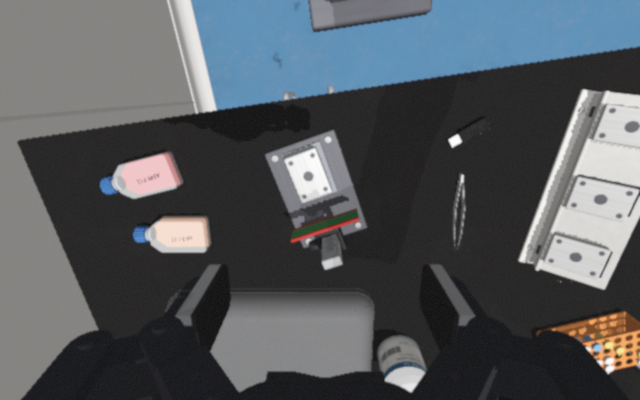

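The picture shows the gauge foot plate at about (308,174), the band at (327,226) beyond it, and nothing else close. Green spans about z 47–71, so its middle is near 59. The stack needs two plates (top at 64), because one would leave it at 46. Next I check where the open fingertips sit relative to the TCP.

Run:
```python
import numpy as np
z=np.load('w3.npz');P=z['P'];e=np.array([425.7,-177.8,321.5])
Q=P-e; m=(np.linalg.norm(Q,axis=2)<75)&(Q[...,2]<40)
q=Q[m];print(len(q),np.percentile(q[:,2],[0.2,1,5,20,50]).round(1))
z=np.load('w2.npz');Q=z['P']-np.array([524.8,142.2,324.1]);m=(np.linalg.norm(Q,axis=2)<75)&(Q[...,2]<40);q=Q[m]
print(len(q),np.percentile(q[:,2],[0.2,1,5,20,50]).round(1)); t=q[q[:,2]<np.percentile(q[:,2],5)]; print(t[:8].round(1))
up=np.radians(73);u=np.array([np.cos(up),np.sin(up)])
for n,c in(('far',(605.2,139.9,42.6)),('mid',(526.4,163.8,42.7)),('near',(439.5,190.6,42.9))):
    print(n,[(s,(np.array(c[:2])+u*s*.866).round(1),c[2]+s*.5) for s in(0,12)])
```

```text
6118 [ 2.6  3.8  7.1 14.2 25.2]
6508 [ 1.4  2.7  6.1 13.6 24.9]
[[-48.    8.7   5.3]
 [-48.1   7.9   4. ]
 [-47.6   8.    4. ]
 [-47.2   8.    4.1]
 [-46.4   8.6   5.1]
 [-46.2   8.2   4.5]
 [-46.    7.9   3.8]
 [-45.    8.7   5.3]]
far [(0, array([605.2, 139.9]), 42.6), (12, array([608.2, 149.8]), 48.6)]
mid [(0, array([526.4, 163.8]), 42.7), (12, array([529.4, 173.7]), 48.7)]
near [(0, array([439.5, 190.6]), 42.9), (12, array([442.5, 200.5]), 48.9)]
```

Call:
{"api": "send_rows", "payload": {
  "rows": [
    {"x": 0.74, "y": 2.5, "z": 0, "roll": -7.1, "claw": 0},
    {"x": 1.5, "y": 5, "z": 0, "roll": -14.2, "claw": 0},
    {"x": 2.2, "y": 7.5, "z": 0, "roll": -21.3, "claw": 0.1},
    {"x": 3, "y": 10, "z": -1, "roll": -28.4, "claw": 0.2},
    {"x": 3.7, "y": 12.5, "z": -2, "roll": -35.5, "claw": 0.3}
  ]
}}

```text
clock: 3.17
eef_pos: [464.1, -50.1, 302.6]
tool_rot: [3.14, 0.002, 2.379]
force: [0.7, -0.7, -0.0]
width: 60.3
```

Call:
{"api": "send_rows", "payload": {
  "rows": [
    {"x": 0.74, "y": 2.5, "z": -2, "roll": -7.1, "claw": 0.3},
    {"x": 1.5, "y": 5, "z": -4, "roll": -14.2, "claw": 0.3},
    {"x": 2.2, "y": 7.5, "z": -6, "roll": -21.3, "claw": 0.3},
    {"x": 3, "y": 10, "z": -8, "roll": -28.4, "claw": 0.3},
    {"x": 3.7, "y": 12.5, "z": -10, "roll": -35.5, "claw": 0.3}
  ]
}}

```text
clock: 3.58
eef_pos: [500.7, 75.0, 201.5]
tool_rot: [3.141, 0.0, 1.76]
force: [1.6, 0.7, 0.0]
width: 60.0
```

Call:
{"api": "send_rows", "payload": {
  "rows": [
    {"x": 0.74, "y": 2.5, "z": -2, "roll": -7.1, "claw": 0.3},
    {"x": 1.5, "y": 5, "z": -4, "roll": -14.2, "claw": 0.3},
    {"x": 2.2, "y": 7.5, "z": -5, "roll": -21.3, "claw": 0.3},
    {"x": 3, "y": 10, "z": -5.7, "roll": -27.9, "claw": 0.3},
    {"x": 3, "y": 10, "z": -5.7, "roll": -27.9, "claw": 0.3}
  ]
}}

```text
clock: 4.0
eef_pos: [530.2, 180.9, 143.4]
tool_rot: [-3.14, -0.002, 1.282]
force: [1.0, 0.0, 0.4]
width: 60.2
```

Run:
```python
from fit import *
s=ctrl.read_state();e=s['eef_pos'];print(e,np.degrees(s['tool_rot']),s['qpos'].round(2),s['width'],s['clock'])
im,d,K,T,P,out=plates('w4.png')
Q=P-e;m=(np.linalg.norm(Q,axis=2)<75)&(Q[...,2]<40)&(d>0);print(np.percentile(Q[m][:,2],[0.2,1,5]))
```

```text
[530.23078943 180.88649013 143.39004546] [-1.79934502e+02 -1.41965732e-01  7.34752717e+01] [-0.49  0.64  0.17  1.87 -0.17  0.65 -0.5 ] 60.17105481645062 4.0
[202. 219.] 0.91 4600 [443.4 196.   56.5] [411. 137.  -0.] [468. 224.  69.] [167. 168. 168.]
[324. 220.] 0.74 4260 [528.1 171.4  57.3] [496. 111.   0.] [556. 198.  69.] [168. 168. 168.]
[438. 220.] 0.57 4570 [604.8 148.2  56.7] [568.  82.   1.] [639. 178. 144.] [187. 187. 187.]
[267.   5.] 0.5 283 [529.4 320.1  16.7] [521. 317.  -1.] [542. 325.  21.] [163. 102.  69.]
[-4.46822243 -3.21068252  0.72776579]
```

View pics/w4.png

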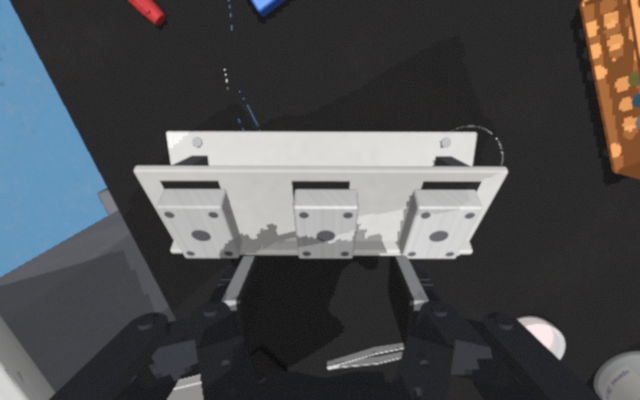

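The picture shows the mid plate at (324,220), centred between the jaws, with the neighbours clear. The tips are about 5 mm below the TCP at this opening. I'll descend and grip toward its uphill end.

Call:
{"api": "send_rows", "payload": {
  "rows": [
    {"x": -0.1, "y": -0.7, "z": -2.5, "roll": -0.4, "claw": 0.3},
    {"x": -0.1, "y": -0.7, "z": -5, "roll": -0.4, "claw": 0.3},
    {"x": -0.1, "y": -0.7, "z": -7, "roll": -0.4, "claw": 0.3},
    {"x": -0.1, "y": -0.7, "z": -8.9, "roll": -0.4, "claw": 0.3},
    {"x": -0.1, "y": -0.7, "z": -8.9, "roll": -0.4, "claw": 0.3}
  ]
}}

```text
clock: 4.52
eef_pos: [527.1, 164.2, 53.9]
tool_rot: [-3.137, 0.004, 1.271]
force: [-0.5, 0.0, -0.4]
width: 59.9
```

Call:
{"api": "send_rows", "payload": {
  "rows": [
    {"x": 0, "y": 0, "z": 0, "roll": 0, "claw": 0.4},
    {"x": 0, "y": 0, "z": 0, "roll": 0, "claw": 0.6},
    {"x": 0, "y": 0, "z": 0, "roll": 0, "claw": 1},
    {"x": 0, "y": 0, "z": 0, "roll": 0, "claw": 1},
    {"x": 0, "y": 0, "z": 0, "roll": 0, "claw": 1}
  ]
}}

```text
clock: 4.93
eef_pos: [529.8, 165.8, 57.9]
tool_rot: [3.14, -0.0, 1.272]
force: [-1.9, -1.9, 7.4]
width: 41.8
```

Call:
{"api": "send_rows", "payload": {
  "rows": [
    {"x": 0, "y": 0, "z": 0, "roll": 0, "claw": 1},
    {"x": 0, "y": 0, "z": 1, "roll": 0, "claw": 1},
    {"x": 0, "y": 0, "z": 3, "roll": 0, "claw": 1},
    {"x": 0, "y": 0, "z": 6, "roll": 0, "claw": 1},
    {"x": 0, "y": 0, "z": 9, "roll": 0, "claw": 1}
  ]
}}

```text
clock: 5.35
eef_pos: [528.9, 166.6, 147.7]
tool_rot: [-3.141, 0.0, 1.272]
force: [0.7, 0.7, -1.5]
width: 41.7
```

Call:
{"api": "send_rows", "payload": {
  "rows": [
    {"x": 0, "y": 0, "z": 5, "roll": 7, "claw": 1},
    {"x": 0, "y": 0, "z": 5, "roll": 14, "claw": 1},
    {"x": 0, "y": 0, "z": 5, "roll": 14, "claw": 1},
    {"x": 0, "y": 0, "z": 5, "roll": 14, "claw": 1},
    {"x": 0, "y": 0, "z": 5, "roll": 14, "claw": 1}
  ]
}}

```text
clock: 5.77
eef_pos: [528.2, 166.3, 195.5]
tool_rot: [-3.14, 0.0, 1.514]
force: [-0.2, 0.5, -1.8]
width: 41.7
```

```bash
cat >> fit.py <<'E'
def tilted(p):
    rng=np.random.default_rng(0);best=None
    for _ in range(400):
        a=p[rng.choice(len(p),3,False)];n=np.cross(a[1]-a[0],a[2]-a[0]);L=np.linalg.norm(n)
        if L<50 or abs(n[2])/L<.5: continue
        n/=L; k=abs((p-a[0])@n)<1.5
        if best is None or k.sum()>best.sum(): best=k
    q=p[best];c=q.mean(0);_,_,V=np.linalg.svd(q-c,full_matrices=False);n=V[2]*np.sign(V[2,2])
    return q,c,n
E
python3 - <<'E'
from fit import *
s=ctrl.read_state();e=s['eef_pos'];print(e,np.degrees(s['tool_rot']),s['width'],s['force'],s['clock'])
im,d,K,T,P,out=plates('w5.png')
yaw=s['tool_rot'][2];a=np.array([np.cos(yaw),np.sin(yaw)])
Q=P-e; al=Q[...,:2]@a; la=Q[...,:2]@np.array([-a[1],a[0]])
m=(d>0)&(abs(la)<21)&(abs(al)<50)&(abs(Q[...,2])<45)
p=np.stack([al[m],la[m],Q[...,2][m]],-1)
q,c,n=tilted(p);print('tool frame(cam dir,lat,z)',len(p),len(q),c.round(1),n.round(3),q.min(0).round(1),q.max(0).round(1),np.degrees(np.arccos(n[2])))
E
```

```text
[528.22614881 166.25606285 195.47737238] [-1.79889418e+02  2.63572645e-02  8.67203310e+01] 41.67876027147922 [-0.24734705  0.47046296 -1.75806152] 5.7667
[412. 203.] 0.86 3250 [604.  148.9  55. ] [577.  92.   4.] [641. 177.  68.] [186. 186. 186.]
[220. 160.] 0.75 3711 [441.4 197.4  54.9] [399. 147.   3.] [468. 227.  68.] [177. 177. 178.]
[323. 250.] 0.59 9164 [528.7 180.5 195.2] [470.  14.  -1.] [580. 198. 206.] [155. 155. 156.]
tool frame(cam dir,lat,z) 10053 6303 [ 1.4  0.  -3.1] [-0.491 -0.005  0.871] [-32.2 -21.  -23. ] [24.8 21.   9.8] 29.398462489672884
```

View pics/w5.png

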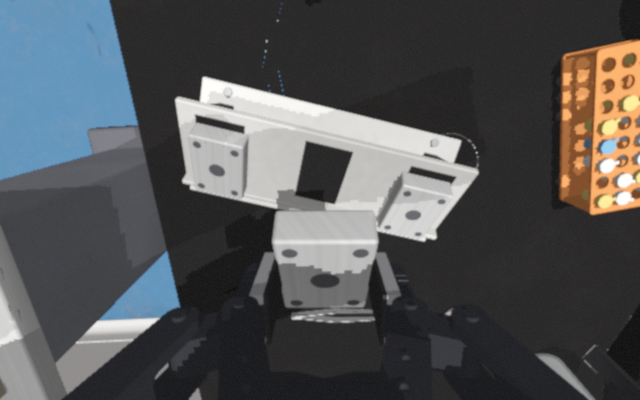

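The plate is held square at 29° tilt, its centre about 14 mm below the TCP, and its rack slot shows empty. I carry it to the gauge, turning so the low end faces the band.

Call:
{"api": "send_rows", "payload": {
  "rows": [
    {"x": -0.5, "y": -2.5, "z": 0, "roll": 7, "claw": 1},
    {"x": -1, "y": -5, "z": 0, "roll": 14, "claw": 1},
    {"x": -1.5, "y": -7.5, "z": 0, "roll": 21, "claw": 1},
    {"x": -2, "y": -10, "z": 0, "roll": 28, "claw": 1},
    {"x": -2.5, "y": -12.5, "z": 0, "roll": 35, "claw": 1}
  ]
}}

```text
clock: 6.28
eef_pos: [503.0, 40.3, 194.9]
tool_rot: [-3.139, -0.001, 2.132]
force: [1.0, 0.0, -1.0]
width: 42.1
```

Call:
{"api": "send_rows", "payload": {
  "rows": [
    {"x": -0.5, "y": -2.5, "z": 0, "roll": 7, "claw": 1},
    {"x": -1, "y": -5, "z": 0, "roll": 14, "claw": 1},
    {"x": -1.5, "y": -7.5, "z": 0, "roll": 21, "claw": 1},
    {"x": -2, "y": -10, "z": 0, "roll": 28, "claw": 1},
    {"x": -2.5, "y": -12.5, "z": 0, "roll": 35, "claw": 1}
  ]
}}

```text
clock: 6.7
eef_pos: [478.1, -84.6, 195.0]
tool_rot: [-3.141, -0.003, 2.743]
force: [0.6, -1.6, -1.2]
width: 41.4
```

Call:
{"api": "send_rows", "payload": {
  "rows": [
    {"x": -0.5, "y": -2.5, "z": 0, "roll": 7, "claw": 1},
    {"x": -1, "y": -5, "z": 0, "roll": 14, "claw": 1},
    {"x": -1.5, "y": -7.5, "z": 0, "roll": 21, "claw": 1},
    {"x": -2, "y": -10, "z": 0, "roll": 28, "claw": 1},
    {"x": -2.1, "y": -11.8, "z": 0, "roll": 35, "claw": 1}
  ]
}}

```text
clock: 7.12
eef_pos: [456.1, -203.9, 194.9]
tool_rot: [3.14, -0.004, -2.932]
force: [0.2, 0.2, -2.1]
width: 42.4
```

Call:
{"api": "send_rows", "payload": {
  "rows": [
    {"x": 0, "y": 0, "z": -2, "roll": 0, "claw": 1},
    {"x": 0, "y": 0, "z": -4, "roll": 0, "claw": 1},
    {"x": 0, "y": 0, "z": -5, "roll": 0, "claw": 1},
    {"x": 0, "y": 0, "z": -5, "roll": 0, "claw": 1},
    {"x": 0, "y": 0, "z": -5, "roll": 0, "claw": 1}
  ]
}}

```text
clock: 7.53
eef_pos: [457.8, -200.9, 145.5]
tool_rot: [3.14, -0.002, -2.934]
force: [0.2, 0.6, -1.6]
width: 41.5
```

```bash
cat >> fit.py <<'E'
def held(name):
    s=ctrl.read_state();e=s['eef_pos'];print('tcp',e.round(1),'yaw',np.degrees(s['tool_rot'])[2].round(1),'w',s['width'].round(1),'F',s['force'].round(1),s['clock'],'q',s['qpos'].round(2))
    im,d,K,T=look('wrist',name);P=cloud(d,K,T)
    yaw=s['tool_rot'][2];a=np.array([np.cos(yaw),np.sin(yaw)])
    Q=P-e; al=Q[...,:2]@a; la=Q[...,:2]@np.array([-a[1],a[0]])
    m=(d>0)&(abs(la)<21)&(abs(al)<50)&(abs(Q[...,2]+5)<32)
    p=np.stack([al[m],la[m],Q[...,2][m]],-1)
    q,c,n=tilted(p);al0=(q.min(0)+q.max(0))/2
    top=np.array([al0[0],0,c[2]-(al0[0]-c[0])*n[0]/n[2]]);ctr=top-9*n
    g=np.array([.977,.215]);print('plate n',n.round(3),'top ext',q.min(0).round(1),q.max(0).round(1),'centre tool',ctr.round(1))
    w=e[:2]+a*ctr[0];S=np.array([448.1,-203.7]);print('centre world',w.round(1),e[2]+ctr[2],'rel stack gx,gy',(w-S)@g,(w-S)@np.array([-g[1],g[0]]),'TCP rel',(e[:2]-S)@g,(e[:2]-S)@np.array([-g[1],g[0]]))
    return im,d,K,T,P
E
python3 -c "
from fit import *
held('w6.png')"
```

```text
Traceback (most recent call last):
  File "fit.py", line 21, in held
    s=ctrl.read_state();e=s['eef_pos'];print('tcp',e.round(1),'yaw',np.degrees(s['tool_rot'])[2].round(1),'w',s['width'].round(1),'F',s['force'].round(1),s['clock'],'q',s['qpos'].round(2))
                                                                                                              ^^^^^^^^^^^^^^^^
AttributeError: 'float' object has no attribute 'round'
```

```bash
sed -i "s/s\['width'\].round(1)/round(float(s['width']),1)/" fit.py; python3 -c "
from fit import *
held('w6.png')"
```

```text
tcp [ 457.8 -200.9  145.5] yaw -168.1 w 41.5 F [ 0.2  0.6 -1.6] 7.5333 q [ 0.61  0.58 -0.37  2.02  0.36  0.61  1.78]
plate n [-0.493 -0.004  0.87 ] top ext [-31.2 -21.  -21. ] [24.2 21.  11.1] centre tool [  1.    0.  -12.3]
centre world [ 456.9 -201.1] 133.25201738482934 rel stack gx,gy 9.127895510712847 0.6897625226851654 TCP rel 10.10337939210848 0.681190669094192
```

Call:
{"api": "send_rows", "payload": {
  "rows": [
    {"x": 0, "y": 0, "z": -2, "roll": 0, "claw": 1},
    {"x": 0, "y": 0, "z": -4, "roll": 0, "claw": 1},
    {"x": 0, "y": 0, "z": -6, "roll": 0, "claw": 1},
    {"x": 0, "y": 0, "z": -7, "roll": 0, "claw": 1},
    {"x": 0, "y": 0, "z": -7.4, "roll": 0, "claw": 1}
  ]
}}

```text
clock: 8.0
eef_pos: [458.1, -201.2, 71.7]
tool_rot: [3.141, -0.001, -2.934]
force: [0.2, -0.3, -1.6]
width: 41.8
```

Call:
{"api": "send_rows", "payload": {
  "rows": [
    {"x": 0, "y": 0, "z": 0, "roll": 0, "claw": 1},
    {"x": 0, "y": 0, "z": -0.2, "roll": 0, "claw": 1},
    {"x": 0, "y": 0, "z": -0.4, "roll": 0, "claw": 1},
    {"x": 0, "y": 0, "z": -0.6, "roll": 0, "claw": 1}
  ]
}}

```text
clock: 8.33
eef_pos: [458.9, -201.9, 67.1]
tool_rot: [-3.141, 0.002, -2.934]
force: [-0.4, 0.9, -1.6]
width: 42.1
```

Call:
{"api": "send_rows", "payload": {
  "rows": [
    {"x": -0.1, "y": 0, "z": -0.3, "roll": 0, "claw": 1},
    {"x": -0.3, "y": -0.06, "z": -0.45, "roll": 0, "claw": 1},
    {"x": -0.55, "y": -0.12, "z": -0.7, "roll": 0, "claw": 1},
    {"x": -0.55, "y": -0.12, "z": -0.7, "roll": 0, "claw": 1}
  ]
}}

```text
clock: 8.67
eef_pos: [455.2, -202.7, 60.6]
tool_rot: [-3.14, 0.006, -2.933]
force: [1.0, 1.3, 10.3]
width: 41.9
```

```bash
python3 -c "
from fit import *
held('w7.png')"
```

```text
tcp [ 455.2 -202.7   60.6] yaw -168.1 w 41.9 F [ 1.   1.3 10.3] 8.6667 q [ 0.54  0.72 -0.26  2.08  0.46  0.39  1.69]
plate n [-0.387 -0.004  0.922] top ext [-34.9 -21.  -18.5] [25.2 21.   8.4] centre tool [ -1.4   0.  -12.9]
centre world [ 456.6 -202.4] 47.766235079598204 rel stack gx,gy 8.544223436383247 -0.5484584412164263 TCP rel 7.1592404416905575 -0.5367600103292259
```

The plate is pivoting flat as planned: tilt is now 23° at 12 N. I continue the arc.

Call:
{"api": "send_rows", "payload": {
  "rows": [
    {"x": -0.25, "y": -0.05, "z": -0.3, "roll": 0, "claw": 1},
    {"x": -0.45, "y": -0.1, "z": -0.6, "roll": 0, "claw": 1},
    {"x": -0.65, "y": -0.15, "z": -0.9, "roll": 0, "claw": 1},
    {"x": -0.8, "y": -0.18, "z": -1.2, "roll": 0, "claw": 1},
    {"x": -0.8, "y": -0.18, "z": -1.2, "roll": 0, "claw": 1}
  ]
}}

```text
clock: 9.13
eef_pos: [444.9, -205.0, 48.5]
tool_rot: [-3.14, 0.001, -2.934]
force: [-2.5, 0.1, 13.8]
width: 41.9
```

```bash
python3 -c "
from fit import *
held('w8.png')"
```

```text
tcp [ 444.9 -205.    48.5] yaw -168.1 w 41.9 F [-2.5  0.1 13.8] 9.1333 q [ 0.53  0.74 -0.23  2.1   0.48  0.35  1.69]
plate n [-0.069  0.     0.998] top ext [-40.8 -21.   -3.8] [23.5 21.   3.1] centre tool [-8.1 -0.  -9.4]
centre world [ 452.8 -203.4] 39.11745123789451 rel stack gx,gy 4.6331537027415886 -0.7000820265045867 TCP rel -3.431071030501137 -0.6254860987553251
```

View pics/w8.png

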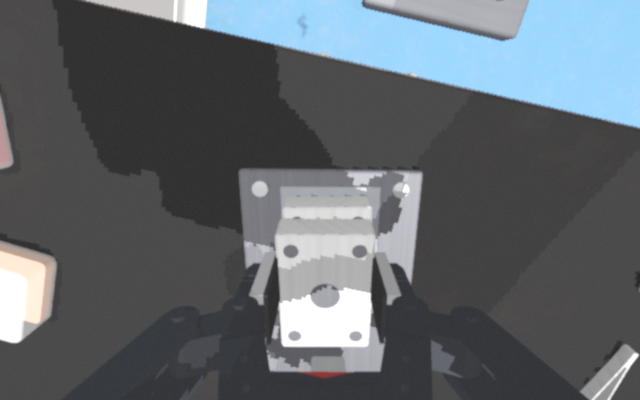

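It lies at 4° and 4.6 mm toward the band (foot plate edge visible at row 190). I'll press it flat, lift slightly, shift back, set down and release.

Call:
{"api": "send_rows", "payload": {
  "rows": [
    {"x": -0.1, "y": 0, "z": -0.2, "roll": 0, "claw": 1},
    {"x": -0.15, "y": 0, "z": -0.3, "roll": 0, "claw": 1},
    {"x": -0.15, "y": 0, "z": -0.3, "roll": 0, "claw": 1},
    {"x": -0.15, "y": 0, "z": 0.3, "roll": 0, "claw": 1},
    {"x": -0.15, "y": 0, "z": 0.4, "roll": 0, "claw": 1}
  ]
}}

```text
clock: 9.6
eef_pos: [443.6, -204.9, 52.2]
tool_rot: [-3.141, 0.001, -2.934]
force: [0.1, 0.6, -1.6]
width: 41.8
```

```bash
python3 -c "
from fit import *
held('w9.png')"
```

```text
tcp [ 443.6 -204.9   52.2] yaw -168.1 w 41.8 F [ 0.1  0.6 -1.6] 9.6 q [ 0.54  0.73 -0.24  2.1   0.47  0.36  1.69]
plate n [-0.045  0.002  0.999] top ext [-41.2 -21.   -3. ] [22.8 21.   2.4] centre tool [-8.8 -0.  -9.3]
centre world [ 452.2 -203.1] 42.883958061506284 rel stack gx,gy 4.182916325660652 -0.2707733708345677 TCP rel -4.648636662102066 -0.1879124292641071
```

Call:
{"api": "send_rows", "payload": {
  "rows": [
    {"x": -0.4, "y": -0.1, "z": 0, "roll": 0, "claw": 1},
    {"x": -0.4, "y": -0.1, "z": -0.3, "roll": 0, "claw": 1},
    {"x": -0.4, "y": -0.1, "z": -0.65, "roll": 0, "claw": 1},
    {"x": -0.4, "y": -0.1, "z": -0.65, "roll": 0, "claw": 1}
  ]
}}

```text
clock: 9.98
eef_pos: [437.6, -206.0, 45.6]
tool_rot: [-3.141, -0.003, -2.935]
force: [-5.9, 0.0, 19.2]
width: 41.9
```

Call:
{"api": "send_rows", "payload": {
  "rows": [
    {"x": 0, "y": 0, "z": 0, "roll": 0, "claw": 0.4},
    {"x": 0, "y": 0, "z": 0, "roll": 0, "claw": 0.3},
    {"x": 0, "y": 0, "z": 0, "roll": 0, "claw": 0.2},
    {"x": 0, "y": 0, "z": 2, "roll": 0, "claw": 0.2},
    {"x": 0, "y": 0, "z": 5, "roll": 0, "claw": 0.2}
  ]
}}

```text
clock: 10.4
eef_pos: [437.4, -204.6, 92.9]
tool_rot: [3.138, -0.005, -2.933]
force: [1.2, -0.8, -0.2]
width: 68.6
```

Call:
{"api": "send_rows", "payload": {
  "rows": [
    {"x": 0, "y": 0, "z": 4, "roll": 0, "claw": 0.2},
    {"x": -1, "y": 0, "z": 8, "roll": 0, "claw": 0.2},
    {"x": -3, "y": 0, "z": 11, "roll": 0, "claw": 0.2},
    {"x": -3, "y": 0, "z": 11, "roll": 0, "claw": 0.2},
    {"x": -3, "y": 0, "z": 11, "roll": 0, "claw": 0.2}
  ]
}}

```text
clock: 10.82
eef_pos: [409.3, -206.3, 206.0]
tool_rot: [-3.139, 0.002, -2.935]
force: [0.0, -0.0, 0.1]
width: 68.1
```

```bash
cat >> fit.py <<'E'
def stack(name,z):
    s=ctrl.read_state();print('tcp',s['eef_pos'].round(1),s['tool_rot'].round(3),s['clock'])
    im,d,K,T=look('wrist',name);P=cloud(d,K,T);g=np.array([.977,.215]);S=np.array([448.1,-203.7])
    for zz in ([z] if np.isscalar(z) else z):
        ok=(d>0)&(abs(P[...,2]-zz)<4)&(np.hypot(P[...,0]-S[0],P[...,1]-S[1])<48)&(im.min(2)>60)
        p=P[ok];r=cv2.minAreaRect(p[:,:2].astype(np.float32));A=np.c_[p[:,:2]-S,np.ones(len(p))];f=np.linalg.lstsq(A,p[:,2],rcond=None)[0]
        c=np.array(r[0])-S;print('z',zz,len(p),f[2].round(1),'tilt',np.degrees(np.hypot(*f[:2])).round(1),r,'gx,gy',(c@g).round(1),(c@[-g[1],g[0]]).round(1))
    return im,d,K,T,P
E
python3 -c "
from fit import *
stack('w10.png',46)"
```

```text
tcp [ 409.3 -206.3  206. ] [-3.139e+00  2.000e-03 -2.935e+00] 10.8167
z 46 2903 45.0 tilt 0.1 ((446.72125244140625, -204.34771728515625), (63.84742736816406, 43.85540771484375), 12.104804039001465) gx,gy -1.5 -0.3
```

View pics/w10.png

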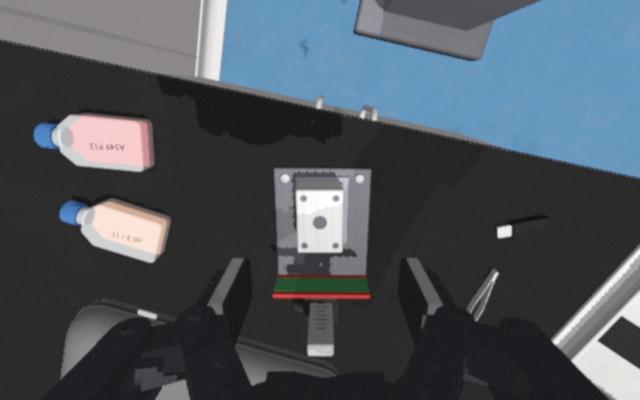

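The first plate lies flat at (320,222), 1.5 mm off centre and within 0.3° of the line. Now the far plate.

Call:
{"api": "send_rows", "payload": {
  "rows": [
    {"x": 1.2, "y": 2.05, "z": 0, "roll": -7, "claw": 0.3},
    {"x": 2.4, "y": 4.1, "z": 0, "roll": -14, "claw": 0.3},
    {"x": 3.6, "y": 6.2, "z": 0, "roll": -21, "claw": 0.3},
    {"x": 4.8, "y": 8.2, "z": 0, "roll": -28, "claw": 0.3},
    {"x": 5.8, "y": 10.3, "z": 0, "roll": -35, "claw": 0.3}
  ]
}}

```text
clock: 11.28
eef_pos: [467.8, -101.3, 202.9]
tool_rot: [-3.141, -0.003, 2.733]
force: [0.5, -0.5, -0.3]
width: 59.9
```

Call:
{"api": "send_rows", "payload": {
  "rows": [
    {"x": 1.2, "y": 2.05, "z": 0, "roll": -7, "claw": 0.3},
    {"x": 2.4, "y": 4.1, "z": 0, "roll": -14, "claw": 0.3},
    {"x": 3.6, "y": 6.2, "z": 0, "roll": -21, "claw": 0.3},
    {"x": 4.8, "y": 8.2, "z": 0, "roll": -28, "claw": 0.3},
    {"x": 5.8, "y": 10.3, "z": 0, "roll": -35, "claw": 0.3}
  ]
}}

```text
clock: 11.7
eef_pos: [525.7, 1.8, 202.6]
tool_rot: [-3.139, -0.001, 2.122]
force: [0.0, 1.4, 0.2]
width: 60.0
```

Call:
{"api": "send_rows", "payload": {
  "rows": [
    {"x": 1.2, "y": 2.05, "z": 0, "roll": -7, "claw": 0.3},
    {"x": 2.4, "y": 4.1, "z": 0, "roll": -14, "claw": 0.3},
    {"x": 3.6, "y": 6.2, "z": 0, "roll": -21, "claw": 0.3},
    {"x": 4.8, "y": 8.2, "z": 0, "roll": -28, "claw": 0.3},
    {"x": 5.8, "y": 10.3, "z": 0, "roll": -35, "claw": 0.3}
  ]
}}

```text
clock: 12.12
eef_pos: [583.5, 104.7, 202.3]
tool_rot: [-3.139, 0.002, 1.511]
force: [0.6, -0.6, -0.5]
width: 59.9
```

Call:
{"api": "send_rows", "payload": {
  "rows": [
    {"x": 1.2, "y": 2.0, "z": -2, "roll": -7, "claw": 0.3},
    {"x": 2.3, "y": 4, "z": -4, "roll": -13.9, "claw": 0.3},
    {"x": 2.3, "y": 4, "z": -6, "roll": -13.9, "claw": 0.3},
    {"x": 2.3, "y": 4, "z": -6, "roll": -13.9, "claw": 0.3},
    {"x": 2.3, "y": 4, "z": -6, "roll": -13.9, "claw": 0.3}
  ]
}}

```text
clock: 12.53
eef_pos: [604.6, 143.1, 141.9]
tool_rot: [-3.137, 0.004, 1.275]
force: [-0.8, 0.2, 0.1]
width: 59.4
```

Run:
```python
from fit import *
s=ctrl.read_state();print('tcp',s['eef_pos'].round(1),np.degrees(s['tool_rot']).round(2),s['clock'])
im,d,K,T,P,out=plates('w11.png')
for r,p in out:
    if len(p)<1000: continue
    q,c,n=tilted(p)
    up=-np.array([n[0],n[1],0]);up/=np.linalg.norm(up);ey=np.cross(n,up);ey/=np.linalg.norm(ey);ex=np.cross(ey,n)
    rc=cv2.minAreaRect(((q-c)@np.c_[ex,ey]).astype(np.float32));ctr=c+ex*rc[0][0]+ey*rc[0][1]-9*n
    print('centre',ctr.round(1),'tilt',np.degrees(np.arccos(n[2])).round(1),'up az',np.degrees(np.arctan2(up[1],up[0])).round(1),rc[1:])
```

```text
tcp [604.6 143.1 141.9] [-179.76    0.25   73.07] 12.5333
[326. 203.] 0.94 4530 [608.9 149.4  58.4] [577.  90.   1.] [636. 177.  70.] [173. 173. 173.]
[ 86. 204.] 0.94 5688 [448.3 197.4  55.9] [362. 156.  -1.] [470. 228.  70.] [159. 159. 160.]
centre [607.4 142.3  45.7] tilt 29.9 up az 73.0 ((43.64287185668945, 64.93342590332031), 89.71875)
centre [441.  192.9  45.3] tilt 29.9 up az 73.6 ((45.22343063354492, 63.74724578857422), 88.75347900390625)
```

Call:
{"api": "send_rows", "payload": {
  "rows": [
    {"x": 0.3, "y": 0.3, "z": -2.5, "roll": 0, "claw": 0.3},
    {"x": 0.3, "y": 0.3, "z": -5, "roll": 0, "claw": 0.3},
    {"x": 0.3, "y": 0.3, "z": -7.5, "roll": 0, "claw": 0.3},
    {"x": 0.3, "y": 0.3, "z": -8.7, "roll": 0, "claw": 0.3},
    {"x": 0.3, "y": 0.3, "z": -8.7, "roll": 0, "claw": 0.3}
  ]
}}

```text
clock: 13.05
eef_pos: [607.9, 145.2, 56.2]
tool_rot: [-3.139, 0.002, 1.273]
force: [-1.1, 0.0, 1.3]
width: 59.8
```

Call:
{"api": "send_rows", "payload": {
  "rows": [
    {"x": 0, "y": 0, "z": 0, "roll": 0, "claw": 0.4},
    {"x": 0, "y": 0, "z": 0, "roll": 0, "claw": 0.6},
    {"x": 0, "y": 0, "z": 0, "roll": 0, "claw": 1},
    {"x": 0, "y": 0, "z": 0, "roll": 0, "claw": 1},
    {"x": 0, "y": 0, "z": 0, "roll": 0, "claw": 1}
  ]
}}

```text
clock: 13.47
eef_pos: [610.5, 146.3, 59.9]
tool_rot: [3.139, -0.001, 1.274]
force: [-0.8, -0.6, 8.3]
width: 41.7
```

Call:
{"api": "send_rows", "payload": {
  "rows": [
    {"x": 0, "y": 0, "z": 1, "roll": 0, "claw": 1},
    {"x": 0, "y": 0, "z": 4, "roll": 0, "claw": 1},
    {"x": 0, "y": 0, "z": 8, "roll": 0, "claw": 1},
    {"x": 0, "y": 0, "z": 12, "roll": 0, "claw": 1},
    {"x": 0, "y": 0, "z": 14, "roll": 0, "claw": 1}
  ]
}}

```text
clock: 13.88
eef_pos: [611.6, 146.9, 203.7]
tool_rot: [3.135, -0.004, 1.274]
force: [0.9, 0.2, -0.9]
width: 42.0
```

Call:
{"api": "send_rows", "payload": {
  "rows": [
    {"x": -0.9, "y": -2.05, "z": 0, "roll": 7, "claw": 1},
    {"x": -1.8, "y": -4.1, "z": 0, "roll": 14, "claw": 1},
    {"x": -2.7, "y": -6.2, "z": 0, "roll": 21, "claw": 1},
    {"x": -3.6, "y": -8.2, "z": 0, "roll": 28, "claw": 1},
    {"x": -4.5, "y": -10.2, "z": 0, "roll": 35, "claw": 1}
  ]
}}

```text
clock: 14.3
eef_pos: [563.8, 43.5, 198.9]
tool_rot: [3.14, 0.001, 1.891]
force: [-0.2, 0.1, -1.8]
width: 42.0
```

Call:
{"api": "send_rows", "payload": {
  "rows": [
    {"x": -0.9, "y": -2.05, "z": 0, "roll": 7, "claw": 1},
    {"x": -1.8, "y": -4.1, "z": 0, "roll": 14, "claw": 1},
    {"x": -2.7, "y": -6.2, "z": 0, "roll": 21, "claw": 1},
    {"x": -3.6, "y": -8.2, "z": 0, "roll": 28, "claw": 1},
    {"x": -4.5, "y": -10.2, "z": 0, "roll": 35, "claw": 1}
  ]
}}

```text
clock: 14.72
eef_pos: [518.9, -58.7, 198.7]
tool_rot: [3.141, 0.001, 2.501]
force: [0.7, -0.7, -0.9]
width: 41.8
```

Call:
{"api": "send_rows", "payload": {
  "rows": [
    {"x": -0.9, "y": -2.05, "z": 0, "roll": 7, "claw": 1},
    {"x": -1.8, "y": -4.1, "z": 0, "roll": 14, "claw": 1},
    {"x": -2.7, "y": -6.2, "z": 0, "roll": 21, "claw": 1},
    {"x": -3.6, "y": -8.2, "z": 0, "roll": 28, "claw": 1},
    {"x": -4.5, "y": -10.2, "z": 0, "roll": 35, "claw": 1}
  ]
}}

```text
clock: 15.13
eef_pos: [473.8, -160.9, 198.7]
tool_rot: [-3.14, 0.001, 3.112]
force: [0.7, -0.2, -1.5]
width: 42.0
```

Call:
{"api": "send_rows", "payload": {
  "rows": [
    {"x": -0.9, "y": -2.05, "z": 0, "roll": 7, "claw": 1},
    {"x": -1.8, "y": -4, "z": -2, "roll": 14, "claw": 1},
    {"x": -1.8, "y": -4, "z": -4, "roll": 14.2, "claw": 1},
    {"x": -1.8, "y": -4, "z": -4, "roll": 14.2, "claw": 1},
    {"x": -1.8, "y": -4, "z": -4, "roll": 14.2, "claw": 1}
  ]
}}

```text
clock: 15.55
eef_pos: [455.9, -199.4, 158.0]
tool_rot: [3.141, -0.001, -2.93]
force: [-0.4, 0.4, 0.9]
width: 42.3
```

```bash
python3 -c "
from fit import *
held('w12.png')"
```

```text
tcp [ 455.9 -199.4  158. ] yaw -167.9 w 42.3 F [-0.4  0.4  0.9] 15.55 q [ 0.64  0.57 -0.42  2.01  0.38  0.64  1.76]
plate n [-0.492 -0.007  0.87 ] top ext [-37.  -21.  -23.8] [19.3 21.   9.4] centre tool [ -4.4   0.1 -14.6]
centre world [ 460.2 -198.5] 143.4203248246087 rel stack gx,gy 12.927115368627339 2.5156950789308428 TCP rel 8.530821683722912 2.536770727531258
```

Call:
{"api": "send_rows", "payload": {
  "rows": [
    {"x": -0.4, "y": -0.4, "z": -2, "roll": 0, "claw": 1},
    {"x": -0.4, "y": -0.4, "z": -4, "roll": 0, "claw": 1},
    {"x": -0.4, "y": -0.4, "z": -6, "roll": 0, "claw": 1},
    {"x": -0.4, "y": -0.4, "z": -7, "roll": 0, "claw": 1},
    {"x": -0.4, "y": -0.4, "z": -7, "roll": 0, "claw": 1}
  ]
}}

```text
clock: 16.02
eef_pos: [452.3, -202.5, 87.2]
tool_rot: [3.141, -0.001, -2.927]
force: [0.3, -0.0, -2.4]
width: 42.2
```

Call:
{"api": "send_rows", "payload": {
  "rows": [
    {"x": 0, "y": 0, "z": -0.2, "roll": 0, "claw": 1},
    {"x": -0.2, "y": -0.04, "z": -0.4, "roll": 0, "claw": 1},
    {"x": -0.45, "y": -0.1, "z": -0.65, "roll": 0, "claw": 1},
    {"x": -0.7, "y": -0.15, "z": -0.9, "roll": 0, "claw": 1},
    {"x": -0.7, "y": -0.15, "z": -0.9, "roll": 0, "claw": 1}
  ]
}}

```text
clock: 16.43
eef_pos: [448.1, -204.9, 80.7]
tool_rot: [-3.139, 0.007, -2.928]
force: [0.3, 1.3, 10.0]
width: 41.7
```

```bash
python3 -c "
from fit import *
held('w13.png')"
```

```text
tcp [ 448.1 -204.9   80.7] yaw -167.8 w 41.7 F [ 0.3  1.3 10. ] 16.4333 q [ 0.59  0.69 -0.31  2.08  0.48  0.43  1.68]
plate n [-0.382 -0.002  0.924] top ext [-40.  -21.  -19.8] [20.6 21.   7. ] centre tool [ -6.3   0.  -14.4]
centre world [ 454.3 -203.6] 66.32574264905837 rel stack gx,gy 6.068296267736945 -1.2472468155637484 TCP rel -0.2257705122446101 -1.2274329094796994
```

Call:
{"api": "send_rows", "payload": {
  "rows": [
    {"x": -0.35, "y": -0.07, "z": -0.35, "roll": 0, "claw": 1},
    {"x": -0.65, "y": -0.13, "z": -0.7, "roll": 0, "claw": 1},
    {"x": -0.9, "y": -0.18, "z": -1.05, "roll": 0, "claw": 1},
    {"x": -1.1, "y": -0.22, "z": -1.4, "roll": 0, "claw": 1},
    {"x": -1.1, "y": -0.22, "z": -1.4, "roll": 0, "claw": 1}
  ]
}}

```text
clock: 16.9
eef_pos: [435.6, -207.8, 66.4]
tool_rot: [-3.139, 0.004, -2.929]
force: [0.0, 1.6, 9.1]
width: 41.5
```

```bash
python3 -c "
from fit import *
held('w14.png')"
```

```text
tcp [ 435.6 -207.8   66.4] yaw -167.8 w 41.5 F [0.  1.6 9.1] 16.9 q [ 0.58  0.7  -0.28  2.11  0.51  0.38  1.67]
plate n [-0.048 -0.001  0.999] top ext [-47.5 -21.   -3.6] [17.  21.   2.1] centre tool [-14.9   0.   -9.7]
centre world [ 450.1 -204.7] 56.6280218064008 rel stack gx,gy 1.7827406390843676 -1.3865546809202176 TCP rel -13.078338631841973 -1.3291557066361062
```

The plate is nearly flat (2.7°) and under 3 mm off centre, so I press slightly and release.

Call:
{"api": "send_rows", "payload": {
  "rows": [
    {"x": 0, "y": 0, "z": -0.2, "roll": 0, "claw": 1},
    {"x": 0, "y": 0, "z": -0.2, "roll": 0, "claw": 1},
    {"x": 0, "y": 0, "z": -0.2, "roll": 0, "claw": 0.4},
    {"x": 0, "y": 0, "z": -0.2, "roll": 0, "claw": 0.3},
    {"x": 0, "y": 0, "z": -0.2, "roll": 0, "claw": 0.2}
  ]
}}

```text
clock: 17.37
eef_pos: [434.5, -207.5, 63.3]
tool_rot: [-3.141, 0.001, -2.929]
force: [-0.2, -0.2, 0.2]
width: 68.2
```

Call:
{"api": "send_rows", "payload": {
  "rows": [
    {"x": 0, "y": 0, "z": 2, "roll": 0, "claw": 0.2},
    {"x": 0, "y": 0, "z": 5, "roll": 0, "claw": 0.2},
    {"x": 0, "y": 0, "z": 9, "roll": 0, "claw": 0.2},
    {"x": -1, "y": 0, "z": 13, "roll": 0, "claw": 0.2},
    {"x": -2, "y": 0, "z": 16, "roll": 0, "claw": 0.2}
  ]
}}

```text
clock: 17.78
eef_pos: [415.0, -207.1, 225.5]
tool_rot: [-3.14, 0.002, -2.928]
force: [1.5, -0.5, 0.4]
width: 68.2
```

Call:
{"api": "send_rows", "payload": {
  "rows": [
    {"x": 0, "y": 0, "z": 1, "roll": 0, "claw": 0.2},
    {"x": 0, "y": 0, "z": 1, "roll": 0, "claw": 0.2},
    {"x": 0, "y": 0, "z": 1, "roll": 0, "claw": 0.2}
  ]
}}

```text
clock: 18.03
eef_pos: [414.3, -207.6, 233.1]
tool_rot: [-3.14, 0.001, -2.929]
force: [-1.3, 0.9, -0.5]
width: 68.2
```

Run:
```python
from fit import *
im,d,K,T,P=stack('w15.png',64)
h=cv2.cvtColor(im,cv2.COLOR_BGR2HSV);near=(d>0)&(np.hypot(P[...,0]-506,P[...,1]+191)<60)&(P[...,2]>30)
for n,m in(('green',(h[...,0]>40)&(h[...,0]<85)&(h[...,1]>90)),('red',((h[...,0]<8)|(h[...,0]>172))&(h[...,1]>110))):
    p=P[m&near][:,2];print(n,len(p),np.percentile(p,[1,50,99]).round(1))
for r in ctrl.regions_of('wrist','riser_1'): print(r['uv'],r['confidence'],np.median(P[r['region']&(d>0)],0).round(1))
```

```text
tcp [ 414.3 -207.6  233.1] [-3.140e+00  1.000e-03 -2.929e+00] 18.0333
z 64 2770 63.2 tilt 0.1 ((449.0135498046875, -205.21548461914062), (63.522315979003906, 44.06682586669922), 11.95751953125) gx,gy 0.6 -1.7
green 892 [46.8 58.  67.9]
red 624 [39.5 72.7 75. ]
[319.1, 171.9] 0.74 [ 416.4 -212.1   44. ]
[320.5, 212.1] 0.73 [ 445.5 -206.    63.2]
[636.8, 265.8] 0.53 [446.7 157.9  32.5]
[318.4, 172.2] 0.5 [ 416.8 -213.6   19.4]
```

View pics/w15.png

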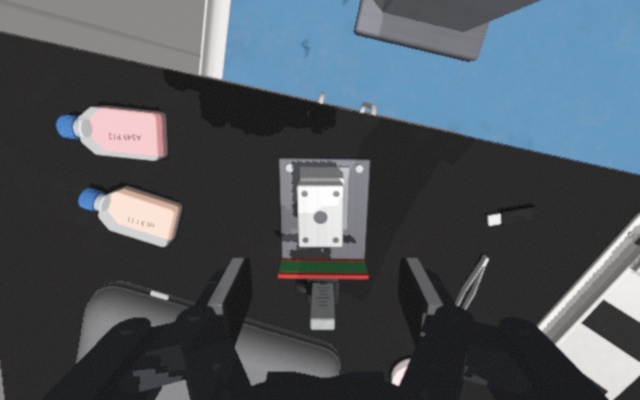

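```bash
python3 - <<'E'
from fit import *
im,d,K,T=look('wrist');P=cloud(d,K,T);g=np.array([.977,.215]);S=np.array([448.1,-203.7]);R=P[...,:2]-S
gx=R@g;gy=R@np.array([-g[1],g[0]])
for a,b in((12,25),(31,43),(49,61)):
    m=(d>0)&(P[...,2]>a)&(P[...,2]<b)&(abs(gy)<18)&(gx<-15)&(gx>-60);print(a,b,m.sum(),np.percentile(gx[m],[5,50,95]).round(1))
E
python3 -c "
from cell import ctrl
print(ctrl.finish_job())"
```

```text
12 25 100 [-32.4 -32.1 -31.8]
31 43 97 [-33.4 -33.  -32.6]
49 61 116 [-30.5 -30.2 -29.8]
the job is handed in; nothing more can be done
None
```

The job is done: I took the mid and far plates from the rack and laid them on the foot plate, making a stack of three, and handed it in at about 18 s on the clock. The arm was clear of everything by then.

- **Stack:** the top face measured z ≈ 63 mm (64 mm by the plate thicknesses) and tilted 0.1°. The green band runs from about 47 to 70 mm. One added plate would have reached only 46 mm, just below the green.
- **Placing:** the near end faces of the three plates stood at −32, −33 and −30 mm along the gauge (a centred plate would be at −32), so each is within about 2 mm of centre lengthwise. The top plate is 1.7 mm off sideways and turned less than 1° from the foot plate.
- **What stayed:** I did not touch the third plate, nearest the robot, or any bystander. I last measured that plate after lifting the mid plate, but before lifting the far one.
- **Band:** it read 1 to 1.5 mm lower after the work than before, which is within the camera's accuracy. Nothing came near it.

No check failed. The biggest forces I saw were about 20 N at the wrist, while pressing the tilted plates flat.

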